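Press a watch glass home in the screw press, then ease the die off and hold

ROBOT

A 6-joint arm with a two-finger parallel gripper is mounted at the origin on the work surface. World frame = base frame: x ahead of the robot, y to its left, z up, the work surface at z = 0. Lengths are in m, angles in rad, forces in N, time in s.
With the tool pointing down it reaches from about 0.225 to 0.875 m from the base axis. Payload 3.4 kg.
Tool frame: the origin (TCP) lies at the very end of the fingers, on their centre line; the grasp point (between the pads) lies 19 mm behind it; z points along the fingers, y is the line along which they close (so a half turn about z gives the same grasp; the last joint's range is limited). The gripper opens to 85 mm and grips with 20 to 120 N. Pads are 22 mm wide; open, the fingers measure 114 mm over their backs; the gripper's body (76 mm by 85 mm) begins 54 mm behind the grasp point. The pads swing forward as they close: fully open they stand 13 mm farther back than shut.
Start: joints at [-1.359, 0.276, 1.505, -0, 1.361, -0.121], TCP at [0.188, -0.543, 0.231] pointing down, gripper open.
Joint ranges: [-2.89, 2.89], [-0.75, 2.08], [0.22, 2.7], [-1.18, 4.32], [0.11, 2.71], [-2.7, 2.7]. Speed limits (rad/s): [2.57, 2.57, 3.14, 3.14, 3.14, 3.14].

INTERFACE

Orientations are given as a unit quaternion [w, x, y, z].
In Python, from rig import manip gives the robot as it stands. The module is installed in compiled form; this text tells all that it offers.
- The arm moves only by the tool play_rows, never from a script. Its argument "motion" is a list of rows, each a list of 5 numbers: the shift along the tool's x, y, z in units of 40 mm (1.0 is 40 mm), then the turn about the tool's z in units of 10 degrees (1.0 is 10 degrees), then the finger opening in mm, from 0 to 85.4. A call has 1 to 5 rows; each row is the pose to reach, as a shift and turn from the pose commanded when the call began, along the tool's axes at that moment; what a row does not reach only later rows make up. A row lasts 1/8 s, in which the tool goes at most 62.5 mm and 10.7 degrees, less where a joint would pass 70% of its speed; a pose out of reach is approached as far as the arm can. A call with a gripper value outside its range is refused whole. The fingers move at their own pace and stop on an object; "newtons" is the grip in N (left out, the last holds). Time passes only in rows, so rows that repeat a pose let the fingers close. It gives the time, the measured TCP pose, the force, the opening and the grip force at its end, in the units of the state.
- manip.get_state(): the state, without advancing time (a new reading comes with each control period).
- manip.get_image(name): name is "scene" or "top"; returns a dict with "img" (384x512x3 uint8, red, green, blue), "range_z" (384x512 float32, m along the optical axis (not along the pixel's ray), 0 where there is no reading), "fx", "fy", "cx", "cy" (pixels), "R" (3x3) and "t" (3): a world point X has camera coordinates R X + t. Camera axes: x right, y down, z forward; pixel columns grow to the right and rows downward; lengths in m; the calibration is good to about 2 mm. A picture is of the moment at which its call begins.
- manip.sign_off(): hands the job in; it is judged then, once.
The state is a dict: "clock": time; "qpos": joint angles; "qd": joint speeds; "effort": joint torques, N m; "position": TCP position; "ee_rot": TCP orientation; "contact_force": force on the tool from outside, world axes, zero at the start; "moment": the same for the moment, N m; "width": finger opening in m; "gripper_force": force on a finger pad.
Only numpy, scipy, OpenCV 4.12 (cv2) and the standard library are available. Lean on these libraries where they do the work, as an engineer would, in place of code of your own. Each camera call takes 0.05 s, during which the arm holds its last target. There are 200 camera calls.

TASK

A watch lies in the pulled-out nest of the small two-pillar press with its new glass only started in the bezel: push the nest all the way in under the die, gently, because a hard shove or squeeze on its post jars the glass loose. Then turn the thumbscrew on top clockwise until it seats and the glass is pressed home, and back it off a quarter turn so that the die stands just clear of the glass. Finish while still gripping the thumbscrew there, holding it still so that I can look over the glass, and leave everything else on the bench where it is.

Things in the scene. Friction and masses are not known exactly. Their poses are not given: they have to be found in the camera images.
- press: grey two-pillar bench press, fixed. Origin on the bench under the screw axis; x = way the nest slides in (front to back), z up. Base x -155 to 50, y +-65, 18 high; slide ways 34 high; pillars diameter 16 at y +-53; crosshead 36 deep (x), 136 wide (y), from 125 to 157 above the bench; screw boss diameter 36, from 116 to 161; pillar nuts top 165 (all mm)
- nest (a joint): travel of the sliding nest, m: 0 = pulled out to the loading stop (its start), 0.070 = fully in against the rear stop, under the die. Slides along the press's x with about 2 N friction and stays where left. Aluminium slide 64 mm wide with a white round nest (diameter 54 mm) and a post at its front end
- nest_post (a point): centre of the black knob (diameter 18, 12 high, top 74.5 above the bench; mm) on the nest slide's post (diameter 12), 93 in front (-x) of the nest centre; axes as the press. Pinch or push it from above. The robot's contact force on slide and post, both fingers' squeeze added up, must stay below 70 N (gripping at 20 to 25 N a finger is fine)
- nest_centre (a point): centre of the nest's floor, 38.5 mm above the bench; a rim 4 mm high and 42 mm across inside centres the watch. Axes as the press
- screw (a joint): thumbscrew angle, rad: 0 = seated (hard stop), grows counter-clockwise seen from above (backing off); a quarter turn off the seat is 1.57. Starts between 2.2 and 3.1, so seating it takes two or more grasps. Die and paddle rise 10 mm per turn. Needs about 0.05 N m to turn and stays where left
- paddle (a point): on the screw axis, in the flat steel paddle of the thumbscrew above the crosshead: paddle 50 long (x), 10 thick (y), 31 high, from 170 to 201 above the bench when seated (this point: 190), up to 5 higher when backed off; below it a collar of diameter 27 (mm). Axes turn with the screw: y is normal to the flats, x lies along the press's x when seated. Grip the flats from above
- ram: the ram under the crosshead, carrying a white die of diameter 28 mm, with the thumbscrew on top of it. Origin in the centre of the die's lower face, 47.5 mm above the bench when seated; the ram does not turn
- watch: steel watch head without strap, diameter 40 mm (48 mm over the lugs), loose in the nest; origin in the centre of its underside, z up
- glass (a joint): how far the glass has gone into the bezel, m: 0 = 1.5 mm proud (its start; top 49.5 mm above the bench), 0.0015 = home. It takes about 5 N to press in, by the seated die, and stays. At its start the die clears the proud glass by 1.5 mm or more
- bench_block: dark steel bench block, 45 x 45 x 28 mm, loose on the bench left of the press. Bystander. Origin under its centre
- tweezers: steel tweezers about 130 mm long, 8 mm high, lying left of the press near its front. Bystander. Origin under the middle, long axis x
- parts_dish: round clear parts dish with lid, diameter 72 mm, 28 mm high, right of the press near its front. Bystander. Origin under its centre
- oil_bottle: small amber oil bottle with black cap, diameter 36 mm, 62 mm high, right of the press. Bystander. Origin under its centre
- loupe: black eye loupe, diameter 36 mm, 34 mm high, far left on the bench. Bystander. Origin under its centre
- blower: dark rubber dust blower, bulb diameter 58 mm, 95 mm high, far left. Bystander. Origin under its centre
- screwdriver: screwdriver with wooden handle, 130 mm long, lying far right. Bystander. Origin near its middle, underside
- die_block: wooden block 70 x 110 x 22 mm carrying six spare white dies (36 mm high in all), far right. Bystander. Origin under its centre
Not all that is in view belongs to the job. There is more than one size of the watch; the job needs the smallest.

How it is judged:
On the way, in this order (a step that is already met when the one before it is completed fails the run):
1. the nest is fully in (within 4 mm of the rear stop) with the watch lying flat in it and the glass not yet pressed (value of joint nest above 0.066 m and value of joint glass below 0.0005 m and value of joint screw above 1.9 rad and horizontal distance between watch and nest_centre below 0.004 m and angle between watch's own z axis and vertical below 0.12 rad and z of watch in the frame of nest_centre below 0.002 m), for 0.2 s.
2. the thumbscrew is turned down until it seats (within 0.12 rad) with the nest still in, and the glass has gone home (value of joint nest above 0.066 m and value of joint screw below 0.12 rad and value of joint glass above 0.0011 m), for 0.1 s.
At the end, for the whole second after the job is handed in: The fingers grip the thumbscrew (over 4 N) and hold it still, a quarter turn off its seat (1.57 rad, within 0.30); nest fully in (within 4 mm), watch flat in it (within 4 mm of its centre), glass home (within 0.4 mm), die not touching the watch (value of joint screw between 1.27 and 1.87 rad and velocity of joint screw between -0.05 and 0.05 rad/s and contact force between the fingers and ram above 4 N and height (world z) of the grasp point above 0.165 m and horizontal distance between the grasp point and paddle below 0.03 m and value of joint nest above 0.066 m and value of joint glass above 0.0011 m and contact force between ram and watch below 0.3 N and horizontal distance between watch and nest_centre below 0.004 m and angle between watch's own z axis and vertical below 0.12 rad and z of watch in the frame of nest_centre below 0.002 m); the arm keeps its last pose, push and grip.
It fails at once if the robot loads the nest slide or its post with more than 70 N of contact force (contact force between any of the fingers, the arm and nest above 70 N).
It fails at once if a bystander is moved by more than 20 mm (distance of any of bench_block, tweezers, parts_dish, oil_bottle, loupe, blower, screwdriver, die_block from where it was at the start of the episode above 0.02 m).
It also fails if it takes over 54 s, if anything falls off the work surface, if the arm or the gripper's body presses on something with over 40 N, if the wrist force passes 120 N, or if a joint passes its speed limit or range.

## Working session

There is one attempt and no reset: what is moved stays moved. The work goes in short steps, Python scripts to look and compute and a tool call to move; the robot and the scene stay as the last step left them, time stands still between calls to the robot, and variables do not carry over. Pictures are saved under pics/ and viewed, at most 10 in all, crops included, and the job is handed in when it is done.

Besides the shell and the picture viewer there is one more tool, called as a command line: name --pt "numbers of a row" for each row, then --argument value for the rest. play_rows: Moves the arm, as the interface text tells. Its arguments: {"type":"object","properties":{"motion":{"type":"array","items":{"type":"array","items":{"type":"number"}}},"newtons":{"type":"number"}},"required":["motion"]}

```bash
mkdir -p pics; python3 - <<'E'
from rig import manip
import cv2,pickle
s=manip.get_state();print(s)
for n in("scene","top"):
    d=manip.get_image(n);pickle.dump(d,open(n+".pkl","wb"));cv2.imwrite(f"pics/{n}0.png",cv2.resize(d["img"][...,::-1],(768,576)))
    print(n,d["fx"],d["cx"],d["cy"],d["R"],d["t"])
E
```

```text
{'clock': 0.0, 'qpos': array([-1.35899006e+00,  2.76595201e-01,  1.50615334e+00,  8.66451179e-06,
        1.36071085e+00, -1.20967871e-01]), 'qd': array([ 1.10151199e-03,  1.20910222e-03,  5.60811685e-04, -5.58479614e-05,
        7.72880880e-04,  1.83559296e-03]), 'effort': array([ 2.72874495e-03, -4.16761601e+01, -2.45805717e+01,  1.96732763e-07,
        1.11033840e-02, -7.92314523e-06]), 'position': array([ 0.1877335 , -0.54291577,  0.23043155]), 'ee_rot': array([-9.32597772e-04,  9.86189298e-01,  1.65619437e-01, -3.81464638e-05]), 'contact_force': array([ 0.5004919 ,  0.81235129, -0.37182722]), 'moment': array([-0.03899347, -0.02580382,  0.00322742]), 'gripper_force': 0.0, 'width': 0.08547496650017884}
scene 422.33869716466415 253.42677685009798 191.58595520751797 [[-0.8519208   0.52342021 -0.0161938 ]
 [ 0.41570692  0.65715343 -0.6287584 ]
 [-0.31846304 -0.54238423 -0.77743208]] [ 0.46925949 -0.15313127  1.45738449]
top 458.9399546079567 255.2425724314948 191.07118861783317 [[-0.01768101 -0.9997019  -0.01683742]
 [-0.99508806  0.01923493 -0.09710702]
 [ 0.09740194  0.01503776 -0.99513151]] [0.00836509 0.55669097 1.63951782]
```

View pics/scene0.png

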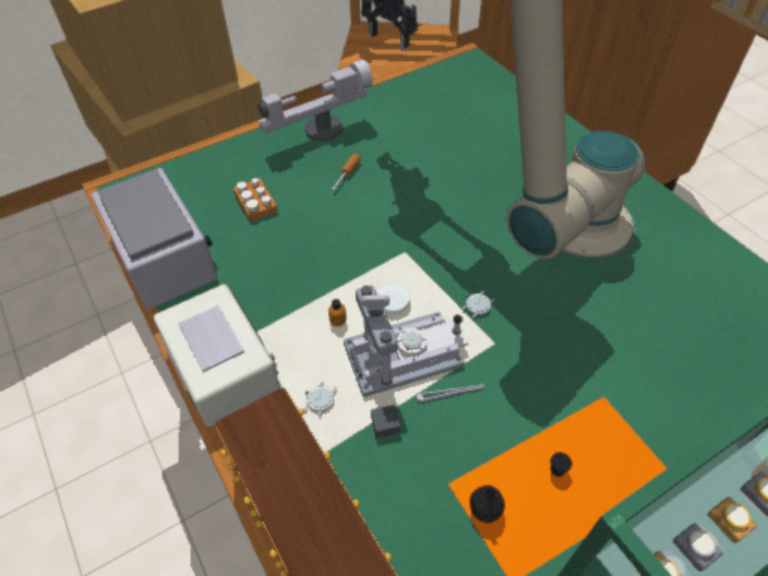

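View pics/top0.png

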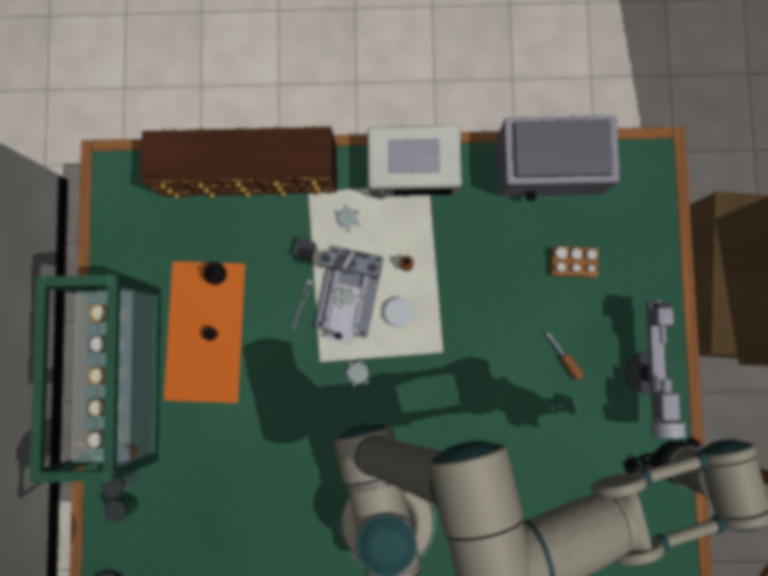

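The scene view shows the press at about (410,345), with its post knob at (458,320) on the front (robot) side. In the top view the knob is at about (338,335) and the crosshead at (350,262). Next I'll enlarge both.

```bash
python3 - <<'E'
import cv2,pickle,numpy as np
a=pickle.load(open("scene.pkl","rb"))["img"][180:270,220:330,::-1]
b=pickle.load(open("top.pkl","rb"))["img"][155:240,190:290,::-1]
cv2.imwrite("pics/c1.png",cv2.resize(a,None,fx=7,fy=6.66667,interpolation=2) if 0 else cv2.resize(a,None,fx=6,fy=6,interpolation=2))
cv2.imwrite("pics/c2.png",cv2.resize(b,None,fx=7,fy=7,interpolation=2))
E
```

```text
(no output)
```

View pics/c1.png

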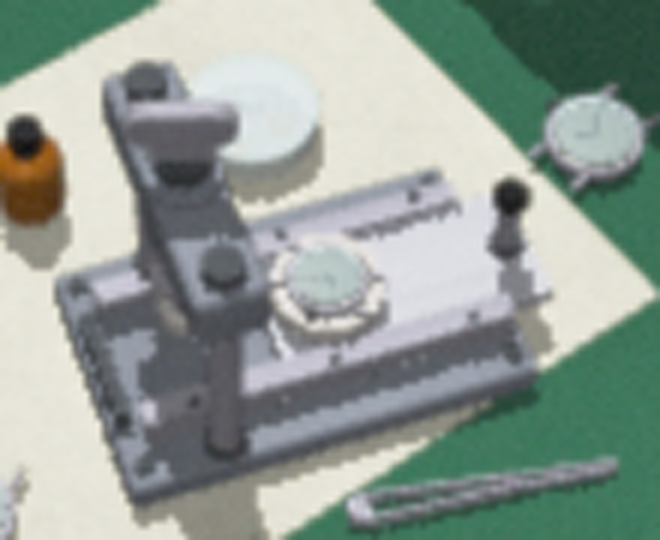

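View pics/c2.png

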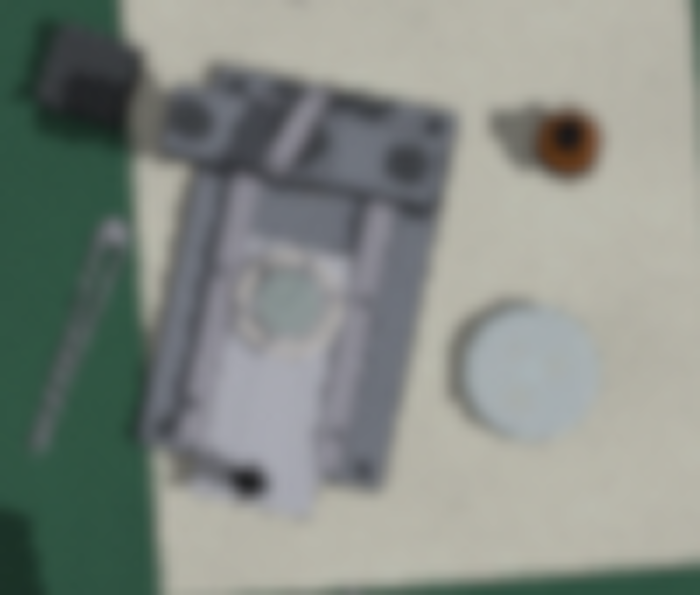

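The scene crop shows the nuts at (222,262) and (148,78), the paddle top centre at about (185,112) and the knob at (512,190). In the top crop the nuts are at (188,120) and (408,163), the paddle top runs from (318,93) to (280,166), and the knob is at (248,482).

```bash
cat > h.py <<'E'
import numpy as np,pickle
def ray(d,u,v,z):
    r=d["R"].T@np.array([(u-d["cx"])/d["fx"],(v-d["cy"])/d["fy"],1]);c=-d["R"].T@d["t"]
    return c+r*(z-c[2])/r[2]
E
python3 - <<'E'
from h import *
S=pickle.load(open("scene.pkl","rb"));T=pickle.load(open("top.pkl","rb"))
s=lambda u,v,z:ray(S,220+u/6-.4,180+v/6-.4,z)[:2]*1000
t=lambda u,v,z:ray(T,190+u/7-.4,155+v/7-.4,z)[:2]*1000
np.set_printoptions(precision=1,suppress=True)
print("nutL",s(222,262,.165),t(188,120,.165));print("nutR",s(148,78,.165),t(408,163,.165))
print("knob",s(512,188,.0745),t(248,482,.0745))
print("pad c",s(185,112,.205),t(299,129,.205))
print("pad ends t",t(318,93,.205),t(280,166,.205),"s",s(132,112,.205),s(238,112,.205))
print("nest/watch",s(325,280,.049),t(291,297,.049))
for n,(c,k,o) in dict(nutL=((222,262),6,(220,180)),pad=((185,112),6,(220,180))).items():
    u,v=int(o[0]+c[0]/k),int(o[1]+c[1]/k);zc=S["range_z"][v,u];p=S["R"].T@(zc*np.array([(u-S["cx"])/S["fx"],(v-S["cy"])/S["fy"],1])-S["t"]);print(n,p*1000)
# point cloud of crosshead (z .15-.16) & paddle from both
for n,D in(("S",S),("T",T)):
    v,u=np.mgrid[:384,:512];z=D["range_z"];P=np.stack([(u-D["cx"])/D["fx"]*z,(v-D["cy"])/D["fy"]*z,z],-1)
    W=((P-D["t"])@D["R"])[z>0]*1000
    W=W[(abs(W[:,0]-525)<130)&(abs(W[:,1]-85)<130)]
    for lo,hi in((190,215),(150,170),(60,85)):
        m=W[(W[:,2]>lo)&(W[:,2]<hi)]
        if len(m)>5: 
            e=np.linalg.svd(m[:,:2]-m[:,:2].mean(0),full_matrices=False)[2][0]
            pr=(m[:,:2]-m[:,:2].mean(0))@e
            print(n,lo,len(m),m.mean(0),np.degrees(np.arctan2(e[1],e[0])),np.ptp(pr),m[:,2].max())
E
```

```text
nutL [614.4 123.9] [610.8 124.7]
nutR [589.9  21.9] [588.   19.8]
knob [443.6 107.3] [440.  105.3]
pad c [601.5  74.3] [599.8  69. ]
pad ends t [616.6  59.9] [582.7  78.1] s [620.3  62.4] [582.6  86.3]
nest/watch [537.3  89.9] [534.8  84.3]
nutL [612.2 122.2 162.4]
pad [602.7  74.4 207. ]
S 190 118 [603.   74.6 200.3] 149.22712275426738 48.42880013198261 208.11364778733068
S 150 435 [607.8  86.5 158.1] 78.3220841828824 137.43785505921593 169.86419552758323
S 60 79 [545.5 107.7  71.2] -0.61787926433285 185.51267608107156 84.8065096768945
T 190 55 [598.3  69.  203.7] 147.70498370368037 48.764992074836755 213.15930278787386
T 150 351 [597.2  67.6 158.5] -102.78153466709978 135.98694699691947 169.7389894678497
T 60 21 [445.6 103.9  72.3] 167.62106459709182 159.55950740928765 81.28070349330727
```

The measurements agree. The press axis is at about (601,72) mm with yaw −12.7°, the knob is at (442,107), and the screw angle is about 2.82 rad. I'll start by moving in front of the knob with the fingers shut.

play_rows --pt "2 -2.6 0 -1 0" --pt "4 -5.2 0 -2 0" --pt "6 -7.8 0 -3 0" --pt "5.4 -7 0 -4 0" --pt "5.4 -7 0 -5 0" --newtons 20

```text
clock: 0.72
position: [0.2875, -0.2452, 0.2311]
ee_rot: [0.0, 0.822, 0.569, 0.0]
contact_force: [0.4, -0.9, 0.1]
width: 0.0002
gripper_force: 0.0
```

```bash
cat > go.py <<'E'
import sys;from rig import manip;import numpy as np
from scipy.spatial.transform import Rotation as Ro
np.set_printoptions(precision=3,suppress=True)
x,y,z,yaw=map(float,sys.argv[1:5])
s=manip.get_state();w=s["ee_rot"];R=Ro.from_quat([*w[1:],w[0]]).as_matrix()
cy=np.degrees(np.arctan2(R[1,0],R[0,0]))
print("pos",s["position"]*1e3,"yaw",cy,"q",np.degrees(s["qpos"]),"F",s["contact_force"],"t",s["clock"],"w",s["width"]*1e3)
print("rows:",R.T@(np.array([x,y,z])/1e3-s["position"])/.04,"turn",-((yaw-cy+180)%360-180)/10)
E
python3 go.py 411 114 150 167.3
```

```text
pos [ 287.52  -245.193  231.084] yaw 69.33510789610492 q [-51.07   -1.666 107.153   0.032  74.508 -30.414] F [ 0.391 -0.879  0.136] t 0.725 w 0.20924605925170256
rows: [ 9.491 -0.281  2.031] turn -9.796489210389506
```

play_rows --pt "1.5 0 0 -1 0" --pt "3 0 0 -2 0" --pt "4.5 -0.1 0 -3 0" --pt "6 -0.2 0 -4 0" --pt "7.5 -0.2 0 -5 0"

```text
clock: 1.35
position: [0.387, 0.0378, 0.2313]
ee_rot: [0.0, 0.504, 0.863, -0.0]
contact_force: [0.9, -0.9, 1.0]
width: -0.0001
gripper_force: 0.0
```

```bash
python3 go.py 411 114 150 167.3
```

```text
pos [386.965  37.766 231.308] yaw 119.41598361467913 q [ -4.68   -0.665 106.152  -0.03   74.479 -34.088] F [ 0.921 -0.875  1.039] t 1.35 w -0.10943203540880973
rows: [1.367 1.459 2.032] turn -4.788401638532088
```

play_rows --pt "0.4 0.5 0 -1 0" --pt "0.8 1.0 0 -2 0" --pt "1.37 1.46 0.5 -3 0" --pt "1.37 1.46 1.3 -4 0" --pt "1.37 1.46 2.03 -4.8 0"

```text
clock: 1.98
position: [0.4111, 0.1125, 0.1489]
ee_rot: [-0.0, 0.11, 0.994, -0.0]
contact_force: [0.4, -0.6, -1.0]
width: 0.0001
gripper_force: 0.0
```

```bash
python3 go.py 411 114 56 167.3; python3 - <<'E'
from rig import manip
import cv2,pickle
d=manip.get_image("scene");pickle.dump(d,open("s2.pkl","wb"))
cv2.imwrite("pics/s2.png",cv2.resize(d["img"][150:260,220:370,::-1],None,fx=5,fy=5,interpolation=2))
E
```

```text
pos [411.073 112.532 148.902] yaw 167.4134886347715 q [  5.945   6.883 110.707  -0.008  62.439 -71.465] F [ 0.418 -0.595 -0.997] t 1.975 w 0.12244156074841665
rows: [0.009 0.036 2.323] turn 0.011348863477149963
```

View pics/s2.png

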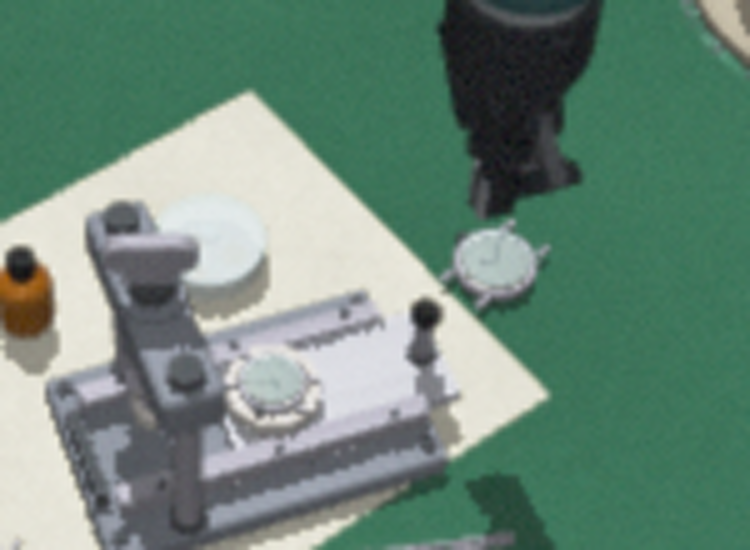

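The gripper hangs shut above and in front of the knob, at crop (490,200) with the knob at (425,312), and the way down is clear. Next I lower it, then push along tool −x.

play_rows --pt "0 0.03 0.8 0 0" --pt "0 0.03 1.6 0 0" --pt "0 0.03 2.3 0 0" --pt "-0.1 0.03 2.3 0 0" --pt "-0.2 0.03 2.3 0 0"

```text
clock: 2.65
position: [0.4209, 0.1114, 0.0591]
ee_rot: [0.001, 0.113, 0.994, 0.0]
contact_force: [-0.0, 0.4, -0.2]
width: -0.0001
gripper_force: 0.0
```

play_rows --pt "-0.1 0 0 0 0" --pt "-0.2 0 0 0 0" --pt "-0.3 0 0 0 0" --pt "-0.4 0 0 0 0" --pt "-0.5 0 0 0 0"

```text
clock: 3.28
position: [0.4392, 0.1069, 0.0581]
ee_rot: [-0.0, 0.113, 0.994, -0.0]
contact_force: [-2.2, 0.6, 1.9]
width: 0.0002
gripper_force: 1.1
```

play_rows --pt "-0.1 0 0 0 0" --pt "-0.2 0 0 0 0" --pt "-0.3 0 0 0 0" --pt "-0.4 0 0 0 0" --pt "-0.5 0 0 0 0"

```text
clock: 3.9
position: [0.4588, 0.1025, 0.058]
ee_rot: [-0.0, 0.113, 0.994, -0.0]
contact_force: [-1.7, 1.0, 1.5]
width: -0.0001
gripper_force: 1.1
```

```bash
python3 go.py 442 107 56 167.3; python3 - <<'E'
from rig import manip
import cv2,pickle
d=manip.get_image("scene")
cv2.imwrite("pics/s3.png",cv2.resize(d["img"][150:260,220:370,::-1],None,fx=5,fy=5,interpolation=2))
E
```

```text
pos [458.787 102.455  58.046] yaw 167.06655155043313 q [  4.1    16.753 113.304  -0.002  49.945 -72.966] F [-1.733  0.969  1.487] t 3.9 w -0.09794920587859285
rows: [0.434 0.017 0.051] turn -0.023344844956687892
```

View pics/s3.png

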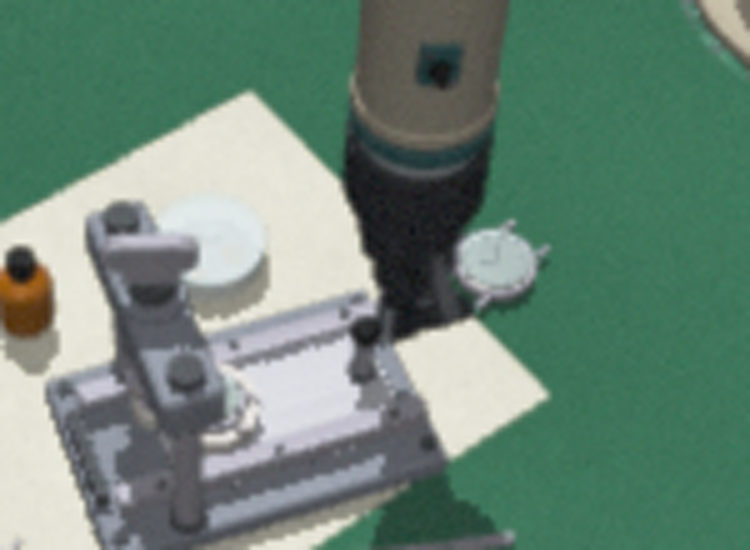

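The nest is sliding with about 2 N of push, and the knob has gone from (425,312) to (366,328).

```bash
python3 - <<'E'
from h import *
S=pickle.load(open("scene.pkl","rb"))
a,b=[ray(S,220+u/5,150+v/5,.0745)*1e3 for u,v in((425,312),(366,328))]
print(a,b,b-a,(b-a)[:2]@[.9755,-.2198])
E
```

```text
[446.4551334  111.62996331  74.5       ] [481.08517322 102.97364316  74.5       ] [34.63003982 -8.65632016  0.        ] 35.68426301927194
```

play_rows --pt "-0.1 0 0 0 0" --pt "-0.2 0 0 0 0" --pt "-0.3 0 0 0 0" --pt "-0.4 0 0 0 0" --pt "-0.5 0 0 0 0"

```text
clock: 4.58
position: [0.4783, 0.098, 0.058]
ee_rot: [-0.0, 0.113, 0.994, -0.0]
contact_force: [-1.2, 0.9, 0.5]
width: 0.0001
gripper_force: 1.1
```

play_rows --pt "-0.05 0 0 0 0" --pt "-0.1 0 0 0 0" --pt "-0.15 0 0 0 0" --pt "-0.2 0 0 0 0" --pt "-0.25 0 0 0 0"

```text
clock: 5.2
position: [0.4879, 0.0958, 0.0581]
ee_rot: [-0.0, 0.113, 0.994, -0.0]
contact_force: [-2.6, 1.4, 0.0]
width: -0.0002
gripper_force: 1.0
```

play_rows --pt "-0.01 0 0 0 0" --pt "-0.02 0 0 0 0" --pt "-0.03 0 0 0 0" --pt "-0.04 0 0 0 0" --pt "-0.05 0 0 0 0"

```text
clock: 5.82
position: [0.4897, 0.0954, 0.0581]
ee_rot: [0.0, 0.113, 0.994, -0.0]
contact_force: [-1.6, 2.5, -0.1]
width: 0.0001
gripper_force: 1.0
```

play_rows --pt "-0.02 0 0 0 0" --pt "-0.03 0 0 0 0" --pt "-0.04 0 0 0 0" --pt "-0.05 0 0 0 0"

```text
clock: 6.32
position: [0.4907, 0.0951, 0.058]
ee_rot: [-0.001, 0.113, 0.994, 0.0]
contact_force: [-4.3, 3.9, 2.2]
width: 0.0001
gripper_force: 2.5
```

play_rows --pt "-0.01 0 0 0 0" --pt "-0.02 0 0 0 0" --pt "-0.03 0 0 0 0"

```text
clock: 6.7
position: [0.4908, 0.0951, 0.0579]
ee_rot: [-0.002, 0.113, 0.994, 0.0]
contact_force: [-6.3, 3.8, 4.5]
width: -0.0001
gripper_force: 3.6
```

play_rows --pt "-0.02 0 0 0 0" --pt "-0.04 0 0 0 0" --pt "-0.06 0 0 0 0"

```text
clock: 7.08
position: [0.4908, 0.095, 0.0578]
ee_rot: [-0.004, 0.113, 0.994, 0.0]
contact_force: [-11.1, 5.6, 9.1]
width: 0.0002
gripper_force: 5.9
```

play_rows --pt "0.1 0 0 0 0" --pt "0.5 0 0 0 0" --pt "0.5 0 -1 0 0" --pt "0.5 0 -2.2 0 60" --pt "0.5 0 -3.6 0 60"

```text
clock: 7.7
position: [0.4753, 0.0981, 0.2031]
ee_rot: [0.0, 0.113, 0.994, -0.001]
contact_force: [1.3, 0.1, 0.2]
width: 0.036
gripper_force: 0.0
```

```bash
python3 go.py 601 72 230 148.7; python3 - <<'E'
from rig import manip
import cv2,pickle
d=manip.get_image("scene");pickle.dump(d,open("s4.pkl","wb"))
cv2.imwrite("pics/s4.png",cv2.resize(d["img"][175:265,220:330,::-1],None,fx=6,fy=6,interpolation=2))
E
```

```text
pos [475.297  98.069 203.137] yaw 167.06908571108553 q [  3.494   9.146  99.349  -0.079  71.489 -73.55 ] F [1.333 0.105 0.21 ] t 7.7 w 36.03778825623194
rows: [-3.209  0.067 -0.67 ] turn 1.8369085711085547
```

View pics/s4.png

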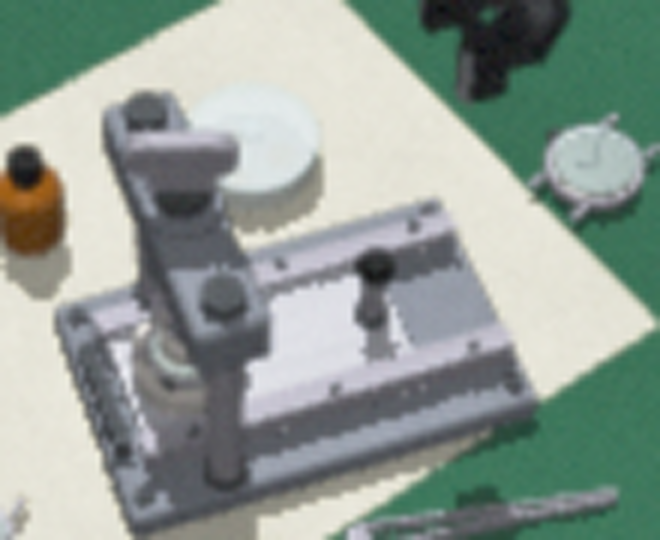

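The nest is in: the knob is now at (376,265), seated, with the watch under the die. Next I raise the gripper and go above the paddle.

```bash
python3 - <<'E'
from h import *
S=pickle.load(open("scene.pkl","rb"))
a,b=[ray(S,220+u/6,175+v/6,.0745)*1e3 for u,v in((512,218),(376,263))]
print(a,b,(b-a)[:2]@[.9755,-.2198])
E
```

```text
[443.45300929 109.09550519  74.5       ] [512.41368446  96.394604    74.5       ] 70.06279671406763
```

play_rows --pt "0 0 -0.8 0 45" --pt "-0.8 0.02 -0.8 0.5 45" --pt "-1.7 0.04 -0.8 1.0 45" --pt "-2.6 0.06 -0.8 1.84 45" --pt "-3.2 0.07 -0.8 1.84 45"

```text
clock: 8.38
position: [0.6028, 0.0718, 0.2337]
ee_rot: [0.001, 0.271, 0.963, -0.0]
contact_force: [-0.5, -0.1, 0.1]
width: 0.0452
gripper_force: 0.0
```

```bash
python3 go.py 601 72 180 148.7
```

```text
pos [602.846  71.77  233.745] yaw 148.59313397643223 q [  0.27   18.454  82.011  -0.075  79.421 -58.31 ] F [-0.512 -0.084  0.111] t 8.375 w 45.16657857792464
rows: [ 0.046 -0.019  1.344] turn -0.01068660235677612
```

play_rows --pt "0.04 0 0.6 0 45" --pt "0.04 0 1.1 0 45" --pt "0.04 0 1.34 0 45" --pt "0.04 0 1.34 0 0" --pt "0.04 0 1.34 0 0" --newtons 30

```text
clock: 9.0
position: [0.6002, 0.0733, 0.1814]
ee_rot: [0.001, 0.27, 0.963, -0.0]
contact_force: [-1.1, -1.0, 2.5]
width: 0.0092
gripper_force: 25.4
```

play_rows --pt "0 0 0 0 0" --pt "0 0 0 0 0" --pt "0 0 0 0 0"

```text
clock: 9.38
position: [0.6, 0.073, 0.1814]
ee_rot: [0.001, 0.27, 0.963, -0.0]
contact_force: [-0.7, -1.3, 4.9]
width: 0.0092
gripper_force: 33.2
```

```bash
python3 go.py 601 72 180 148.7; python3 -c "
from rig import manip;print(manip.get_state()['moment'],manip.get_state()['gripper_force'])"
```

```text
pos [600.027  73.041 181.388] yaw 148.66728248020772 q [  0.38   20.035  87.208  -0.055  72.679 -58.271] F [-0.663 -1.344  4.915] t 9.375 w 9.236801090094836
rows: [-0.034 -0.01   0.035] turn -0.0032717519792271332
[-0.53370289  0.22537787 -0.02039774] 33.18924397230148
```

play_rows --pt "0 0 0.007 1 0" --pt "0 0 0.014 2 0" --pt "0 0 0.021 3 0" --pt "0 0 0.028 4 0" --pt "0 0 0.035 5 0"

```text
clock: 10.0
position: [0.6008, 0.0734, 0.18]
ee_rot: [0.001, 0.654, 0.757, 0.001]
contact_force: [0.5, -1.2, 3.5]
width: 0.0094
gripper_force: 33.1
```

```bash
python3 go.py 601 72 180 -12.7; python3 -c "
from rig import manip;print(manip.get_state()['moment'],manip.get_state()['gripper_force'])"
```

```text
pos [600.835  73.4   180.011] yaw 98.35406224115154 q [ 0.392 20.105 87.304 -0.019 72.413 -7.956] F [ 0.527 -1.229  3.493] t 10.0 w 9.443313153047345
rows: [-0.035 -0.001  0.   ] turn 11.105406224115153
[-0.35791624 -0.0608748   0.03787337] 33.061643578112125
```

play_rows --pt "0 0 0.007 1 0" --pt "0 0 0.014 2 0" --pt "0 0 0.021 3 0" --pt "0 0 0.028 4 0" --pt "0 0 0.035 5 0"

```text
clock: 10.62
position: [0.6016, 0.073, 0.1787]
ee_rot: [0.001, 0.912, 0.41, 0.002]
contact_force: [1.4, -2.0, 2.3]
width: 0.0092
gripper_force: 32.9
```

play_rows --pt "0 0 0.007 1 0" --pt "0 0 0.014 2 0" --pt "0 0 0.021 3 0" --pt "0 0 0.028 4 0" --pt "0 0 0.033 4.7 0"

```text
clock: 11.25
position: [0.6019, 0.0723, 0.1774]
ee_rot: [0.001, 1.0, 0.013, 0.003]
contact_force: [1.7, -4.7, 3.0]
width: 0.0095
gripper_force: 33.0
```

```bash
python3 go.py 601 72 180 -12.7; python3 -c "
from rig import manip;print(manip.get_state()['moment'],manip.get_state()['gripper_force'])"
```

```text
pos [601.919  72.273 177.394] yaw 1.452389880016338 q [ 0.362 20.232 87.497 -0.154 71.974 88.958] F [ 1.664 -4.734  3.021] t 11.25 w 9.490616049691488
rows: [-0.023  0.006 -0.065] turn 1.415238988001633
[-0.93329858 -0.26304256  0.11054326] 32.99893783405423
```

play_rows --pt "0 0 0.002 0.3 0" --pt "0 0 0.004 0.6 0" --pt "0 0 0.006 0.9 0" --pt "0 0 0.007 1.0 0"

```text
clock: 11.75
position: [0.6018, 0.0722, 0.1772]
ee_rot: [0.001, 0.997, -0.073, 0.003]
contact_force: [3.3, -4.5, 4.5]
width: 0.0091
gripper_force: 33.2
```

play_rows --pt "0 0 0.002 0.2 0" --pt "0 0 0.003 0.4 0" --pt "0 0 0.003 0.4 0"

```text
clock: 12.12
position: [0.6018, 0.0721, 0.1772]
ee_rot: [0.001, 0.994, -0.107, 0.003]
contact_force: [2.0, -5.2, 4.3]
width: 0.0093
gripper_force: 33.2
```

```bash
python3 go.py 601 72 180 -12.7; python3 -c "
from rig import manip;print(manip.get_state()['moment'],manip.get_state()['gripper_force'])"
```

```text
pos [601.798  72.099 177.179] yaw -12.297895037978384 q [  0.353  20.232  87.529  -0.168  71.947 102.703] F [ 2.014 -5.173  4.315] t 12.125 w 9.267050429158898
rows: [-0.019  0.007 -0.071] turn 0.040210496202161036
[-1.1040845  -0.35635066  0.01154618] 33.21803133934736
```

play_rows --pt "0 0 0.001 0.2 0" --pt "0 0 0.003 0.4 0" --pt "0 0 0.003 0.4 0"

```text
clock: 12.5
position: [0.6017, 0.0723, 0.1772]
ee_rot: [0.001, 0.99, -0.14, 0.003]
contact_force: [2.0, -5.1, 5.3]
width: 0.0093
gripper_force: 47.6
```

```bash
python3 go.py 601 72 180 -12.7; python3 -c "
from rig import manip;print(manip.get_state()['moment'],manip.get_state()['effort'])"
```

```text
pos [601.702  72.258 177.162] yaw -16.12014210139648 q [  0.376  20.231  87.532  -0.181  71.952 106.552] F [ 1.964 -5.128  5.308] t 12.5 w 9.266299318739364
rows: [-0.015  0.011 -0.071] turn -0.34201421013964933
[-0.89766033 -0.23126281  1.06672101] [  1.94819324 -42.47902751 -20.53058982   2.05233157   0.69604855
   1.08535275]
```

play_rows --pt "0 0 0.001 0.2 0" --pt "0 0 0.003 0.4 0" --pt "0 0 0.003 0.4 0"

```text
clock: 12.88
position: [0.6017, 0.0723, 0.1772]
ee_rot: [0.001, 0.985, -0.173, 0.003]
contact_force: [2.8, -3.9, 6.3]
width: 0.0097
gripper_force: 76.1
```

```bash
python3 go.py 601 72 180 -12.7; python3 -c "
from rig import manip;print(manip.get_state()['moment'],manip.get_state()['effort'])"
```

```text
pos [601.72   72.301 177.246] yaw -19.96373682627816 q [  0.398  20.224  87.531  -0.211  71.947 110.427] F [ 2.806 -3.891  6.349] t 12.875 w 9.674831017279903
rows: [-0.014  0.013 -0.069] turn -0.7263736826278148
[-0.90957179 -0.23232562  1.82997259] [  1.10750433 -42.01744437 -20.33398211   2.25714549   0.6310527
   1.89018667]
```

The screw is seated: torque rises steeply past yaw −13°. Next I back off 90°, to yaw about 77°.

play_rows --pt "0 0 0 -0.7 0" --pt "0 0 -0.006 -1.7 0" --pt "0 0 -0.013 -2.7 0" --pt "0 0 -0.02 -3.7 0" --pt "0 0 -0.027 -4.7 0"

```text
clock: 13.5
position: [0.6017, 0.0728, 0.178]
ee_rot: [0.001, 0.972, 0.234, 0.002]
contact_force: [1.9, -2.7, 4.1]
width: 0.0095
gripper_force: 33.3
```

play_rows --pt "0 0 -0.007 -1 0" --pt "0 0 -0.014 -2 0" --pt "0 0 -0.021 -3 0" --pt "0 0 -0.028 -4 0" --pt "0 0 -0.035 -5 0"

```text
clock: 14.12
position: [0.6011, 0.0734, 0.1794]
ee_rot: [0.001, 0.783, 0.623, 0.001]
contact_force: [1.0, -2.5, 5.6]
width: 0.0095
gripper_force: 33.3
```

play_rows --pt "0 0 0 0 0" --pt "0 0 0 0 0" --pt "0 0 0 0 0"

```text
clock: 14.5
position: [0.6011, 0.0735, 0.1794]
ee_rot: [0.001, 0.785, 0.62, 0.001]
contact_force: [1.2, -2.4, 6.0]
width: 0.0091
gripper_force: 33.3
```

```bash
python3 go.py 601 72 180 77; python3 - <<'E'
from rig import manip
import cv2
s=manip.get_state();print(s['moment'],s['gripper_force'],s['qd'])
d=manip.get_image("scene")
cv2.imwrite("pics/s5.png",cv2.resize(d["img"][150:265,200:330,::-1],None,fx=5,fy=5,interpolation=2))
E
```

```text
pos [601.148  73.458 179.404] yaw 76.59246801958375 q [ 0.393 20.13  87.355 -0.011 72.29  13.804] F [ 1.225 -2.411  6.041] t 14.5 w 9.12216229864211
rows: [-0.036  0.005 -0.015] turn -0.04075319804162518
[-0.54847401 -0.33496102 -0.00941067] 33.294577236956684 [ 0.0011586   0.00031321 -0.00049168  0.00081648  0.00065111 -0.00080091]
```

View pics/s5.png

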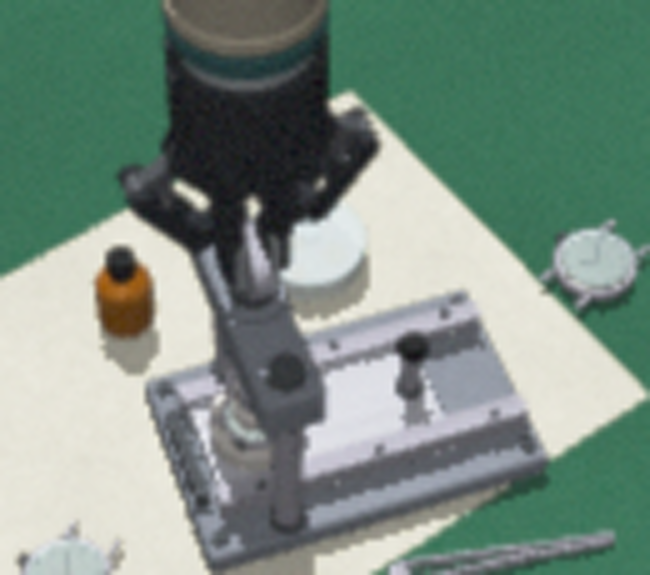

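The paddle is gripped across the crosshead at (255,260), a quarter turn off. The nest is still in, with the knob at (411,350), and the oil bottle, dish and tweezers in view look unmoved.

```bash
python3 -c "
from rig import manip;print(manip.sign_off())"
```

```text
the job is handed in; nothing more can be done
None
```

I pushed the nest fully in with about 15 N at most, turned the thumbscrew down until it seated, and backed it off about a quarter turn; the arm is still gripping it there, and the job is handed in at about 14.5 s (no verdict came back).

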